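Set the sliding jaw of a tin nest with running clearance

ROBOT

A 7-joint arm with a two-finger parallel gripper is mounted at the origin on the work surface; the furniture and walls round the work are solid. World frame = base frame: x ahead of the robot, y to its left, z up, the work surface at z = 0. Lengths are in m, angles in rad, forces in N, time in s.
With the tool pointing down it reaches from about 0.4 to 0.875 m from the base axis. Payload 4.4 kg.
Tool frame: the origin (TCP) lies at the very end of the fingers, on their centre line; the grasp point (between the pads) lies 19 mm behind it; z points along the fingers, y is the line along which they close (so a half turn about z gives the same grasp; the last joint's range is limited). The gripper opens to 85 mm and grips with 20 to 120 N. Pads are 22 mm wide; open, the fingers measure 114 mm over their backs; the gripper's body (76 mm by 85 mm) begins 54 mm behind the grasp point. The pads swing forward as they close: fully open they stand 13 mm farther back than shut.
Start: joints at [1.047, 0.628, 0.038, 1.517, -0.027, 0.996, -0.02], TCP at [0.287, -0.583, 0.231] pointing down, gripper open.
Joint ranges: [-3.06, 3.06], [-0.37, 2.12], [-1.25, 1.32], [0.18, 2.47], [-1.1, 4.24], [0.23, 1.98], [-2.94, 2.94]. Speed limits (rad/s): [2.57, 2.57, 3.14, 3.14, 3.14, 3.14, 3.14].

INTERFACE

Orientations are given as a 3x3 rotation matrix whose columns are the frame's x, y, z axes.
In Python, from cell import state, capture, hand_in gives the robot as it stands.
- The arm moves only by the tool servo_tool, never from a script. Its argument "motion" is text: rows parted by semicolons, each of 6 numbers parted by spaces: the shift along the tool's x, y, z as a fraction of full scale, then the turn, a rotation vector about the tool's x, y, z as a fraction of full scale. In form: tx ty tz ax ay az; .... A call has exactly 8 rows; each row is the pose to reach, as a shift and turn from the pose commanded when the call began, along the tool's axes at that moment; what a row does not reach only later rows make up. Full scale, the value 1, is 400 mm for a shift and 45 degrees for a turn. A row lasts 1/8 s, in which the tool goes at most 62.5 mm and 10.7 degrees, less where a joint would pass 70% of its speed; a pose out of reach is approached as far as the arm can. A call with a number of a shift or a turn outside -1 to 1 is refused whole. A call with a gripper value outside its range is refused whole. "gripper" is the opening, from 0 (shut) to 1 (fully open), set as the call begins (left out, the last holds). The fingers move at their own pace and stop on an object; "grip_force" is the grip in N (left out, the last holds). Time passes only in rows, so rows that repeat a pose let the fingers close, or fill a call up. It gives the time, the measured TCP pose, the force, the opening and the grip force at its end, in the units of the state.
- state(): the state, without advancing time (a new reading comes with each control period).
- capture(name): name is "scene" or "top" or "wrist"; returns a dict with "color" (400x640x3 uint8, red, green, blue), "mtx" (3x3 intrinsics, pixels), "position" and "rotation" of the camera in the world. Camera axes: x right, y down, z forward; pixel columns grow to the right and rows downward; lengths in m; the calibration is good to about 2 mm. The wrist camera is an equidistant fisheye: a pixel r from the principal point sees the ray r / f radians off the axis. A picture is of the moment at which its call begins. There is no depth.
- hand_in(): hands the job in; it is judged then, once.
The state is a dict: "t": time; "joint_pos": joint angles; "joint_velocities": joint speeds; "effort": joint torques, N m; "tcp_pos": TCP position; "eef_rot": TCP orientation; "ft_force": force on the tool from outside, world axes, zero at the start; "torque": the same for the moment, N m; "finger_gap": opening from 0.0 (shut) to 1.0 (fully open); "gripper_force": force on a finger pad.
Only numpy, scipy, OpenCV 4.12 (cv2) and the standard library are available. Lean on these libraries where they do the work, as an engineer would, in place of code of your own. Each camera call takes 0.05 s, during which the arm holds its last target. There are 200 camera calls.

TASK

Set the sliding jaw of the nest to the round tin: slide the jaw along its track by its upright tab until the tin is nipped against the sprung pad of the back stop and you feel the pad begin to give, without crushing the tin. Then back the jaw off so that the tin is left standing in the nest with about 5 mm of free play between jaw and pad. Let go of the jaw and leave the other things on the bench alone.

Things in the scene. Friction and masses are not known exactly. Their poses are not given: they have to be found in the camera images.
- nest: Aluminium base plate 280 x 110 x 10 mm fixed to the bench, with two steel guide rails along its long sides (14 mm tall above the plate, 75 mm apart inside; 10 mm graduations on one). Origin at bench level, 10 mm from the plate's middle towards the jaw end. Its x axis runs along the track from the jaw towards the back stop, z up.
- jaw: Sliding jaw, captive on the track: brown wooden block 50 mm long (along the track), 72 wide, 24 tall, with a black upright tab 12 mm thick along the track, 36 wide, from 34 to 90 mm above the bench. Axes as the nest's. Origin on the plate's top, 10 mm ahead of the tab's centre, 30 mm behind the jaw's front face. Drags with about 2 N, stays where left.
- jaw_tab (a point): Middle of the top edge of the jaw's black tab, 90 mm above the bench. Axes as the jaw's.
- jaw_face (a point): Middle of the jaw's front face, which touches the tin. Axes as the jaw's.
- backstop: Brown wooden block fixed between the rails, 72 mm wide, 26 tall, its place along the track varies; brass thumb screw on top (to 49 mm above the bench), black rubber pad in front. The pad is sprung: starts to give at 3 N, 1 mm for each further 3 N, bottoms after 4 mm at 15 N. Origin on the plate's top under the unpressed pad's face; axes as the nest's.
- backstop_face (a point): Middle of the sprung pad's front face when it is not pressed (this point is fixed, it does not move with the pad). Axes as the nest's.
- round_tin: Round aluminium screw tin, 65.6 mm in diameter, 28 mm tall, standing loose on the base plate between the rails, between jaw and pad. Origin at the centre of its underside.
- bead_jar_amber: Bystander: bead jar with a gold-coloured lid, 57 mm in diameter, 76 mm tall, origin at the centre of its underside.
- bead_jar_blue: Bystander: bead jar with a black lid, 61 mm in diameter, 68 mm tall, origin at the centre of its underside.
- tweezers: Bystander: steel tweezers 165 mm long, lying on the bench.
There are look-alikes about, which are no part of the job. What is meant by the round_tin is not green, and is the smaller of those in its own colour.

How it is judged:
On the way:
1. the tin is nipped between the jaw and the sprung pad with at least 2.5 N on both sides, for 0.2 s (contact force between round_tin and jaw above 2.5 N and contact force between round_tin and backstop above 2.5 N), for 0.2 s.
At the end, for the whole second after the job is handed in: The distance between the jaw's front face and the face of the unpressed pad is 2 to 10 mm more than the tin's diameter of 65.6 mm; the tin stands flat on the plate between them; tin and jaw are at rest (x of jaw_face in the frame of backstop_face between -0.0756 and -0.0676 m and x of round_tin in the frame of backstop_face below -0.03 m and x of round_tin in the frame of jaw_face above 0.03 m and z of round_tin in the frame of nest below 0.013 m and angle between round_tin's own z axis and vertical below 0.1 rad and linear speed of round_tin below 0.02 m/s and linear speed of jaw below 0.005 m/s); the robot touches nothing.
It fails at once if the tin is crushed (more than 40 N from jaw or back stop) (contact force between round_tin and jaw above 40 N or contact force between round_tin and backstop above 40 N).
It fails at once if the tin is tipped or lifted out of the nest (angle between round_tin's own z axis and vertical above 0.4 rad or z of round_tin in the frame of nest above 0.03 m).
It fails at once if a bystander is moved more than 30 mm (distance of any of bead_jar_amber, bead_jar_blue, tweezers from where it was at the start of the episode above 0.03 m).
It also fails if it takes over 32 s, if anything falls off the work surface, if the arm or the gripper's body presses on something with over 40 N, if the wrist force passes 120 N, or if a joint passes its speed limit or range.

## Working session

There is one attempt and no reset: what is moved stays moved. The work goes in short steps, Python scripts to look and compute and a tool call to move; the robot and the scene stay as the last step left them, time stands still between calls to the robot, and variables do not carry over. Pictures are saved under pics/ and viewed, at most 10 in all, crops included, and the job is handed in when it is done.

Besides the shell and the picture viewer there is one more tool, called after ">>>" by a JSON object that holds its "api" and its "payload". servo_tool: Moves the arm, as the interface text tells. Shift numbers are shares of 400 mm and turn numbers shares of 45 degrees, none past 1 either way. Its arguments: {"type":"object","properties":{"motion":{"type":"string"},"gripper":{"type":"number"},"grip_force":{"type":"number"}},"required":["motion"]}

```bash
mkdir -p pics; ls; cat > h.py <<'E'
import numpy as np, cv2
from cell import state, capture, hand_in
def snap(n,f):
    c=capture(n); cv2.imwrite('pics/'+f,c['color'][:,:,::-1]); np.savez('pics/'+f+'.npz',**{k:np.array(c[k]) for k in('color','mtx','position','rotation')}); return c
def ray(f,uv,z):
    c=np.load('pics/'+f+'.npz'); d=np.linalg.inv(c['mtx'])@[uv[0],uv[1],1]; d=c['rotation']@d
    return c['position']+d*(z-c['position'][2])/d[2]
E
python3 - <<'E'
from h import *
s=state(); print(s['t'],s['tcp_pos'],np.round(s['eef_rot'],3).tolist(),s['ft_force'])
a=snap('top','top0.png'); b=snap('scene','scene0.png')
for c in(a,b): print(c['position'],np.round(c['rotation'],3).tolist(),c['mtx'][0])
E
```

```text
pics
0.0 [ 0.28700901 -0.58251091  0.23038566] [[0.897, 0.442, -0.001], [0.442, -0.897, 0.002], [-0.0, -0.002, -1.0]] [-0.48353602  0.1549206  -0.52061846]
[0.35655265 0.04601599 1.13235638] [[-0.021, -0.988, 0.151], [-1.0, 0.018, -0.02], [0.018, -0.151, -0.988]] [472.22016987   0.         316.52774404]
[ 0.5155588  -1.07121402  0.80582542] [[1.0, -0.018, 0.011], [-0.019, -0.55, 0.835], [-0.009, -0.835, -0.55]] [509.57973743   0.         319.84867036]
```

View pics/top0.png

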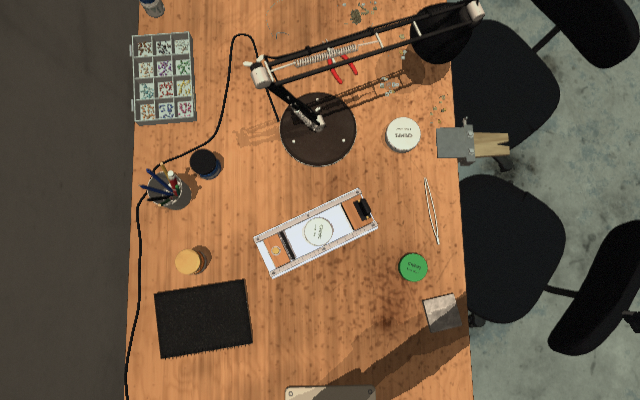

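View pics/scene0.png

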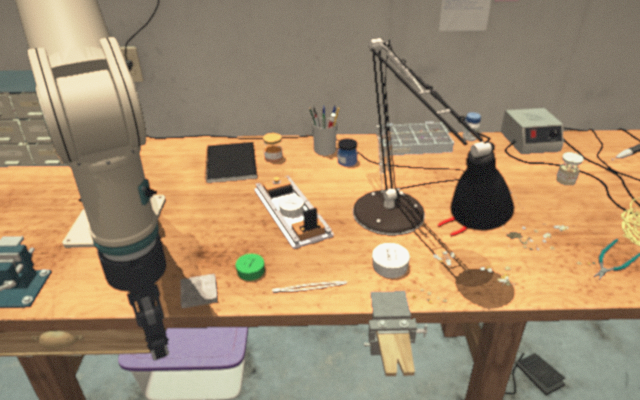

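Top view: candidates for the round tin are the silver one in the nest (318,231), a larger silver one (403,134) and a green one (413,267). I choose the one in the nest. The jaw's tab is near (363,208) and the back stop near (275,248). A close crop will check this.

```bash
python3 - <<'E'
from h import *
i=cv2.imread('pics/top0.png')[180:285,245:390]
cv2.imwrite('pics/crop0.png',cv2.resize(i,None,fx=5,fy=5,interpolation=cv2.INTER_CUBIC))
E
```

```text
(no output)
```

View pics/crop0.png

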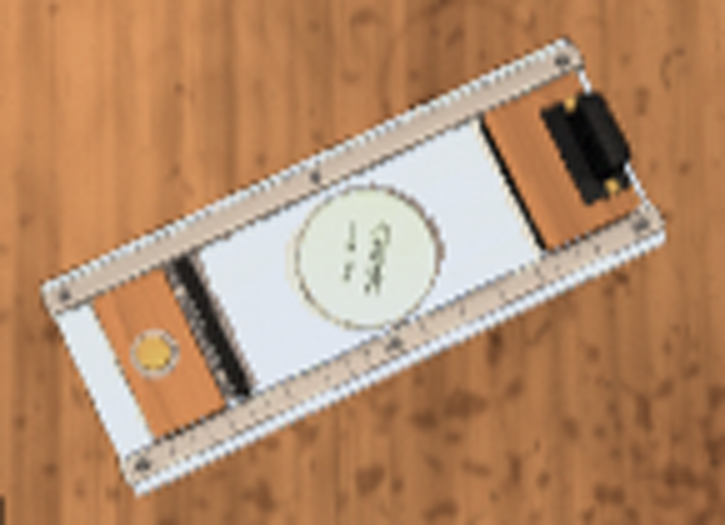

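```bash
python3 - <<'E'
from h import *
P=lambda x,y,z: ray('top0.png',((x+.5)/5-.5+245,(y+.5)/5-.5+180),z)
S=[P(*p,.024) for p in((64,295),(562,60),(640,225),(142,465))]
for s in S: print(s)
c=sum(S)/4; u=(S[0]+S[3]-S[1]-S[2]); L=np.linalg.norm(u)/2; u/=np.linalg.norm(u); v=np.cross([0,0,1],u)
print('c',c,'u',u,'yaw',np.degrees(np.arctan2(u[1],u[0])),L,np.linalg.norm(S[0]-S[3]))
for n,p in dict(padA=(190,252,.034),padB=(248,392,.034),jawA=(485,122,.034),jawB=(545,250,.034),tin=(370,257,.038),tinL=(297,258,.038),tinR=(441,258,.038),tabA=(583,94,.09),tabB=(605,95,.09),tabC=(632,160,.09),tabD=(610,165,.09),scr1=(570,103,.034),scr2=(612,185,.034)).items():
  q=P(*p); d=q-c; print(n,np.round(q,4),'along %.4f across %.4f'%(d@u,d@v))
E
```

```text
[0.43853659 0.16330495 0.024     ]
[ 0.54597471 -0.07397183  0.024     ]
[ 0.46628452 -0.10819987  0.024     ]
[0.35908762 0.12738863 0.024     ]
c [0.45247086 0.02713047 0.024     ] u [-0.41331813  0.91058669  0.        ] yaw 114.4134459407294 0.25964869483094044 0.08719014271545844
padA [0.4567 0.1037 0.034 ] along 0.0680 across -0.0355
padB [0.3914 0.0776 0.034 ] along 0.0712 across 0.0348
jawA [ 0.5153 -0.0356  0.034 ] along -0.0831 across -0.0313
jawB [ 0.4544 -0.0619  0.034 ] along -0.0819 across 0.0350
tin [0.4524 0.02   0.038 ] along -0.0065 across 0.0030
tinL [0.4526 0.0539 0.038 ] along 0.0243 across -0.0111
tinR [ 0.4513 -0.013   0.038 ] along -0.0360 across 0.0177
tabA [ 0.5191 -0.0757  0.09  ] along -0.1212 across -0.0181
tabB [ 0.5185 -0.0856  0.09  ] along -0.1299 across -0.0135
tabC [ 0.4889 -0.0966  0.09  ] along -0.1277 across 0.0180
tabD [ 0.4868 -0.0867  0.09  ] along -0.1178 across 0.0157
scr1 [ 0.5236 -0.076   0.034 ] along -0.1233 across -0.0222
scr2 [ 0.4844 -0.0944  0.034 ] along -0.1238 across 0.0212
```

The points fit the sizes given: tin about 67 mm, screw spacing 260 mm, tab 40 mm behind the jaw face. The track yaw is 114.4° and the tab is at about (0.503, -0.085). The tool's y is already within 2° of the track axis. Next I move near the tab.

>>> {"api": "servo_tool", "payload": {"motion": "0.11 -0.09 0 0 0 0.01; 0.22 -0.18 0 0 0 0.02; 0.34 -0.28 0 0 0 0.03; 0.45 -0.38 0 0 0 0.04; 0.57 -0.48 0 0 0 0.04; 0.68 -0.58 0 0 0 0.04; 0.8 -0.68 0.02 0 0 0.04; 0.9 -0.76 0.04 0 0 0.04", "gripper": 1, "grip_force": 40}}

```text
t: 1.1
tcp_pos: [0.4765, -0.1488, 0.2151]
eef_rot: [[0.91, 0.415, 0.0], [0.415, -0.91, 0.0], [0.0, -0.0, -1.0]]
ft_force: [0.4, -0.5, 0.3]
finger_gap: 0.996
gripper_force: 0.0
```

>>> {"api": "servo_tool", "payload": {"motion": "0.07 -0.06 0.05 0 0 0; 0.13 -0.12 0.1 0 0 0; 0.13 -0.12 0.1 0 0 0; 0.13 -0.12 0.1 0 0 0; 0.13 -0.12 0.1 0 0 0; 0.13 -0.12 0.1 0 0 0; 0.13 -0.12 0.1 0 0 0; 0.13 -0.12 0.1 0 0 0"}}

```text
t: 2.1
tcp_pos: [0.5034, -0.0863, 0.1755]
eef_rot: [[0.911, 0.413, 0.0], [0.413, -0.911, -0.0], [0.0, 0.0, -1.0]]
ft_force: [-0.3, 0.3, -0.3]
finger_gap: 1.001
gripper_force: 0.0
```

```bash
python3 - <<'E'
from h import *
c=snap('wrist','w1.png'); print(c['position'],np.round(c['rotation'],3).tolist(),c['mtx'].tolist())
s=state(); print(s['tcp_pos'],s['ft_force'])
E
```

```text
[ 0.57560046 -0.05412051  0.31873245] [[0.413, -0.866, -0.282], [-0.911, -0.393, -0.127], [-0.001, 0.31, -0.951]] [[309.70691628693146, 0.0, 318.55969342519427], [0.0, 309.70691628693146, 199.96923703779444], [0.0, 0.0, 1.0]]
[ 0.50341581 -0.0861991   0.17543185] [-0.00122626  0.2367554   0.10078156]
```

View pics/w1.png

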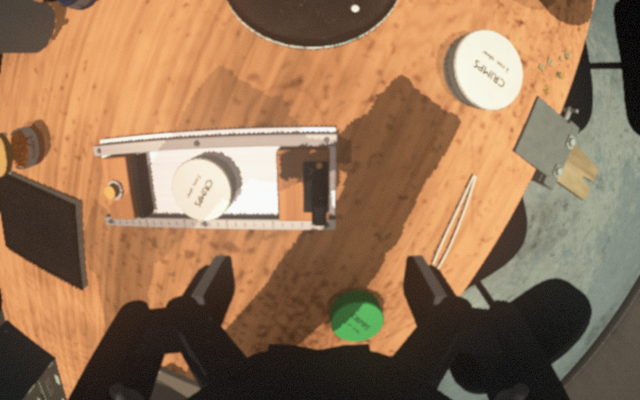

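```bash
cat >> h.py <<'E'
def fray(f,uv,z):
    c=np.load('pics/'+f+'.npz'); K=c['mtx']; a=(np.array(uv)-K[:2,2])/K[0,0]; r=np.hypot(*a)
    d=c['rotation']@np.r_[a/r*np.sin(r),np.cos(r)]; return c['position']+d*(z-c['position'][2])/d[2]
E
python3 - <<'E'
from h import *
i=cv2.imread('pics/w1.png')[115:240,90:350]
cv2.imwrite('pics/crop1.png',cv2.resize(i,None,fx=3,fy=3,interpolation=cv2.INTER_CUBIC))
E
```

```text
(no output)
```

View pics/crop1.png

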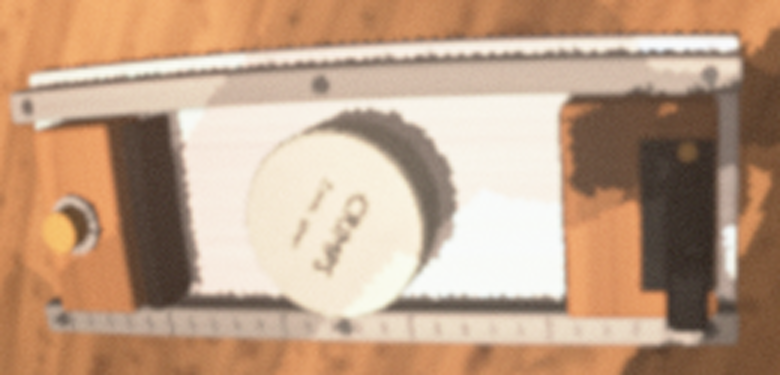

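```bash
python3 - <<'E'
from h import *
c=np.array([.45247,.02713,0]);u=np.array([-.4133,.9106,0]);v=np.cross([0,0,1],u)
for n,(x,y,z) in dict(tabL=(668,328,.09),tabR=(708,328,.09),jawA=(565,100,.034),jawB=(568,300,.034),padA=(180,120,.034),padB=(190,300,.034),scrA=(27,107,.024),scrB=(62,320,.024),scrC=(710,75,.024),scrD=(710,328,.024)).items():
    q=fray('w1.png',(90+(x+.5)/3-.5,115+(y+.5)/3-.5),z); d=q-c; print(n,np.round(q,4),'%.4f %.4f'%(d@u,d@v))
d=state()['tcp_pos']-c; print('tcp',d@u,d@v)
E
```

```text
tabL [ 0.4872 -0.0885  0.09  ] -0.1197 0.0162
tabR [ 0.4916 -0.0982  0.09  ] -0.1303 0.0162
jawA [ 0.5217 -0.0368  0.034 ] -0.0869 -0.0366
jawB [ 0.4609 -0.0629  0.034 ] -0.0855 0.0295
padA [0.4637 0.0865 0.034 ] 0.0494 -0.0348
padB [0.4009 0.0653 0.034 ] 0.0560 0.0312
scrA [0.438  0.1621 0.024 ] 0.1289 -0.0426
scrB [0.3579 0.1266 0.024 ] 0.1296 0.0450
scrC [ 0.5461 -0.0753  0.024 ] -0.1320 -0.0429
scrD [ 0.4677 -0.1116  0.024 ] -0.1326 0.0435
tcp -0.12425337955510121 0.0004476604653199795
```

The tab centre measures -0.125 along the track and the TCP is at -0.124, centred across. I descend 120 mm and close on the tab.

>>> {"api": "servo_tool", "payload": {"motion": "0 0 0.06 0 0 0; 0 0 0.12 0 0 0; 0 0 0.18 0 0 0; 0 0 0.24 0 0 0; 0 0 0.3 0 0 0; 0 0 0.3 0 0 0; 0 0 0.3 0 0 0; 0 0 0.3 0 0 0"}}

```text
t: 3.15
tcp_pos: [0.5041, -0.0862, 0.0563]
eef_rot: [[0.91, 0.414, 0.002], [0.414, -0.91, -0.0], [0.002, 0.001, -1.0]]
ft_force: [-0.2, -0.2, -0.1]
finger_gap: 0.999
gripper_force: 0.0
```

>>> {"api": "servo_tool", "payload": {"motion": "0 0 0 0 0 0; 0 0 0 0 0 0; 0 0 0 0 0 0; 0 0 0 0 0 0; 0 0 0 0 0 0; 0 0 0 0 0 0; 0 0 0 0 0 0; 0 0 0 0 0 0", "gripper": 0, "grip_force": 30}}

```text
t: 4.15
tcp_pos: [0.5034, -0.0861, 0.0554]
eef_rot: [[0.91, 0.414, 0.0], [0.414, -0.91, -0.0], [0.0, 0.0, -1.0]]
ft_force: [-0.6, 0.4, 3.9]
finger_gap: 0.134
gripper_force: 33.3
```

Gripped (gap about 11.4 mm, tab 12 mm). Now I slide the jaw towards the pad, starting with 60 mm.

>>> {"api": "servo_tool", "payload": {"motion": "0 -0.02 0 0 0 0; 0 -0.05 0 0 0 0; 0 -0.08 0 0 0 0; 0 -0.1 0 0 0 0; 0 -0.12 0 0 0 0; 0 -0.135 0 0 0 0; 0 -0.15 0 0 0 0; 0 -0.15 0 0 0 0"}}

```text
t: 5.15
tcp_pos: [0.4781, -0.0304, 0.0554]
eef_rot: [[0.91, 0.414, -0.001], [0.414, -0.91, 0.001], [-0.0, -0.001, -1.0]]
ft_force: [-0.9, -0.1, 6.6]
finger_gap: 0.138
gripper_force: 33.8
```

```bash
python3 - <<'E'
from h import *
u=np.array([-.4133,.9106,0]); s=state(); print(s['tcp_pos'],(s['tcp_pos']-[.4525,.0271,0])@u,s['ft_force'],s['ft_force']@u)
snap('top','top1.png'); snap('wrist','w2.png')
a=cv2.imread('pics/top1.png')[180:285,245:390]; b=cv2.imread('pics/w2.png')[100:300,100:420]
a=cv2.resize(a,None,fx=4,fy=4,interpolation=2)[:300]; b=cv2.resize(b,(580,300)); 
cv2.imwrite('pics/c2.png',np.vstack([a,b]))
E
```

```text
[ 0.47808592 -0.03039734  0.05539433] -0.06293173835241127 [-0.8504134  -0.10571577  6.64532406] 0.2552110778754704
```

View pics/c2.png

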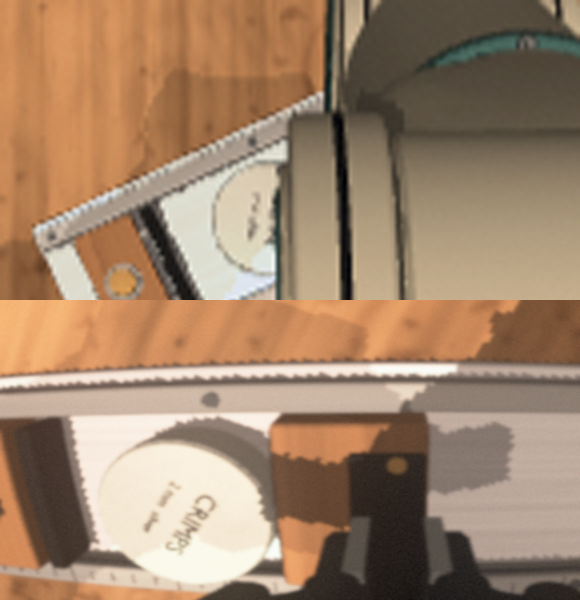

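The jaw has moved 61 mm and the tin is now touching the jaw. About 15–25 mm is left to the pad, so I creep from here and watch the force.

>>> {"api": "servo_tool", "payload": {"motion": "0 -0.005 0 0 0 0; 0 -0.01 0 0 0 0; 0 -0.015 0 0 0 0; 0 -0.02 0 0 0 0; 0 -0.025 0 0 0 0; 0 -0.03 0 0 0 0; 0 -0.035 0 0 0 0; 0 -0.04 0 0 0 0"}}

```text
t: 6.25
tcp_pos: [0.472, -0.0169, 0.0554]
eef_rot: [[0.911, 0.413, 0.0], [0.413, -0.911, -0.0], [0.0, 0.0, -1.0]]
ft_force: [-0.4, -4.2, 5.0]
finger_gap: 0.133
gripper_force: 33.7
```

```bash
cat > f.py <<'E'
from h import *
u=np.array([-.4133,.9106,0]); s=state(); print('along %.4f F %.2f'%((s['tcp_pos']-[.4525,.0271,0])@u,s['ft_force']@u),np.round(s['ft_force'],2),s['t'],np.round(s['torque'],2))
E
python3 f.py
```

```text
along -0.0481 F -3.68 [-0.37 -4.21  5.04] 6.25 [-0.66 -0.07  0.04]
```

>>> {"api": "servo_tool", "payload": {"motion": "0 -0.002 0 0 0 0; 0 -0.004 0 0 0 0; 0 -0.006 0 0 0 0; 0 -0.008 0 0 0 0; 0 -0.01 0 0 0 0; 0 -0.012 0 0 0 0; 0 -0.014 0 0 0 0; 0 -0.016 0 0 0 0"}}

```text
t: 7.25
tcp_pos: [0.4693, -0.0111, 0.0554]
eef_rot: [[0.911, 0.413, 0.0], [0.413, -0.911, -0.0], [0.0, 0.0, -1.0]]
ft_force: [-0.6, -3.3, 5.0]
finger_gap: 0.135
gripper_force: 33.7
```

```bash
python3 f.py
```

```text
along -0.0418 F -2.71 [-0.64 -3.27  5.02] 7.25 [-0.67 -0.05  0.01]
```

>>> {"api": "servo_tool", "payload": {"motion": "0 -0.001 0 0 0 0; 0 -0.002 0 0 0 0; 0 -0.003 0 0 0 0; 0 -0.004 0 0 0 0; 0 -0.006 0 0 0 0; 0 -0.007 0 0 0 0; 0 -0.008 0 0 0 0; 0 -0.009 0 0 0 0"}}

```text
t: 8.25
tcp_pos: [0.4679, -0.0078, 0.0554]
eef_rot: [[0.911, 0.413, 0.0], [0.413, -0.911, -0.0], [0.0, 0.0, -1.0]]
ft_force: [1.2, -3.5, 5.3]
finger_gap: 0.133
gripper_force: 33.7
```

```bash
python3 f.py
```

```text
along -0.0381 F -3.63 [ 1.19 -3.45  5.3 ] 8.25 [-0.69 -0.07  0.01]
```

>>> {"api": "servo_tool", "payload": {"motion": "0 -0.001 0 0 0 0; 0 -0.002 0 0 0 0; 0 -0.003 0 0 0 0; 0 -0.004 0 0 0 0; 0 -0.005 0 0 0 0; 0 -0.006 0 0 0 0; 0 -0.006 0 0 0 0; 0 -0.006 0 0 0 0"}}

```text
t: 9.25
tcp_pos: [0.4675, -0.007, 0.0554]
eef_rot: [[0.911, 0.412, 0.001], [0.412, -0.911, -0.001], [0.001, 0.002, -1.0]]
ft_force: [2.1, -7.4, 4.2]
finger_gap: 0.134
gripper_force: 33.6
```

```bash
python3 f.py
```

```text
along -0.0372 F -7.64 [ 2.09 -7.45  4.23] 9.25 [-1.35 -0.27  0.12]
```

Contact: the force rose to 7.6 N. One slight further push confirms that the pad is giving.

>>> {"api": "servo_tool", "payload": {"motion": "0 -0.001 0 0 0 0; 0 -0.002 0 0 0 0; 0 -0.003 0 0 0 0; 0 -0.004 0 0 0 0; 0 -0.004 0 0 0 0; 0 -0.004 0 0 0 0; 0 -0.004 0 0 0 0; 0 -0.004 0 0 0 0"}}

```text
t: 10.25
tcp_pos: [0.4672, -0.0064, 0.0554]
eef_rot: [[0.911, 0.412, 0.002], [0.412, -0.911, -0.002], [0.001, 0.003, -1.0]]
ft_force: [2.6, -9.2, 3.5]
finger_gap: 0.134
gripper_force: 33.4
```

```bash
python3 f.py
```

```text
along -0.0366 F -9.48 [ 2.56 -9.24  3.49] 10.25 [-1.76 -0.36  0.16]
```

The slope is 1.84 N over 0.6 mm, or 3 N/mm, so the pad is giving. Zero-press contact is at about -0.038. I back off to about -0.043.

>>> {"api": "servo_tool", "payload": {"motion": "0 0.004 0 0 0 0; 0 0.008 0 0 0 0; 0 0.012 0 0 0 0; 0 0.016 0 0 0 0; 0 0.02 0 0 0 0; 0 0.023 0 0 0 0; 0 0.023 0 0 0 0; 0 0.023 0 0 0 0"}}

```text
t: 11.25
tcp_pos: [0.4692, -0.0108, 0.0554]
eef_rot: [[0.91, 0.415, -0.001], [0.415, -0.91, 0.002], [-0.001, -0.002, -1.0]]
ft_force: [-1.1, 1.6, 7.3]
finger_gap: 0.135
gripper_force: 34.0
```

```bash
python3 f.py
```

```text
along -0.0414 F 1.87 [-1.06  1.57  7.26] 11.25 [ 0.13  0.21 -0.05]
```

>>> {"api": "servo_tool", "payload": {"motion": "0 0.002 0 0 0 0; 0 0.004 0 0 0 0; 0 0.005 0 0 0 0; 0 0.005 0 0 0 0; 0 0.005 0 0 0 0; 0 0.005 0 0 0 0; 0 0.005 0 0 0 0; 0 0.005 0 0 0 0"}}

```text
t: 12.25
tcp_pos: [0.47, -0.0125, 0.0554]
eef_rot: [[0.91, 0.415, -0.001], [0.415, -0.91, 0.002], [-0.001, -0.002, -1.0]]
ft_force: [-2.0, 1.6, 7.0]
finger_gap: 0.136
gripper_force: 34.0
```

```bash
python3 f.py
```

```text
along -0.0433 F 2.28 [-2.04  1.58  7.03] 12.25 [ 0.17  0.22 -0.13]
```

Free play is about 5.4 mm. I open the gripper and lift straight up.

>>> {"api": "servo_tool", "payload": {"motion": "0 0 0 0 0 0; 0 0 0 0 0 0; 0 0 0 0 0 0; 0 0 0 0 0 0; 0 0 0 0 0 0; 0 0 0 0 0 0; 0 0 0 0 0 0; 0 0 0 0 0 0", "gripper": 0.7}}

```text
t: 13.25
tcp_pos: [0.4708, -0.0143, 0.0554]
eef_rot: [[0.91, 0.414, 0.0], [0.414, -0.91, -0.0], [0.0, 0.0, -1.0]]
ft_force: [-0.6, -0.8, -0.9]
finger_gap: 0.702
gripper_force: 0.0
```

>>> {"api": "servo_tool", "payload": {"motion": "0 0 -0.05 0 0 0; 0 0 -0.1 0 0 0; 0 0 -0.16 0 0 0; 0 0 -0.22 0 0 0; 0 0 -0.28 0 0 0; 0 0 -0.3 0 0 0; 0 0 -0.3 0 0 0; 0 0 -0.3 0 0 0"}}

```text
t: 14.25
tcp_pos: [0.4702, -0.0143, 0.1745]
eef_rot: [[0.91, 0.414, -0.002], [0.414, -0.91, -0.0], [-0.002, -0.001, -1.0]]
ft_force: [-0.8, 0.8, -0.3]
finger_gap: 0.699
gripper_force: 0.0
```

```bash
python3 f.py; python3 - <<'E'
from h import *
snap('wrist','w3.png')
i=cv2.imread('pics/w3.png')[100:250,80:340]
cv2.imwrite('pics/c3.png',cv2.resize(i,None,fx=3,fy=3,interpolation=cv2.INTER_CUBIC))
E
```

```text
along -0.0450 F 1.03 [-0.76  0.79 -0.26] 14.25 [ 0.02 -0.   -0.  ]
```

View pics/c3.png

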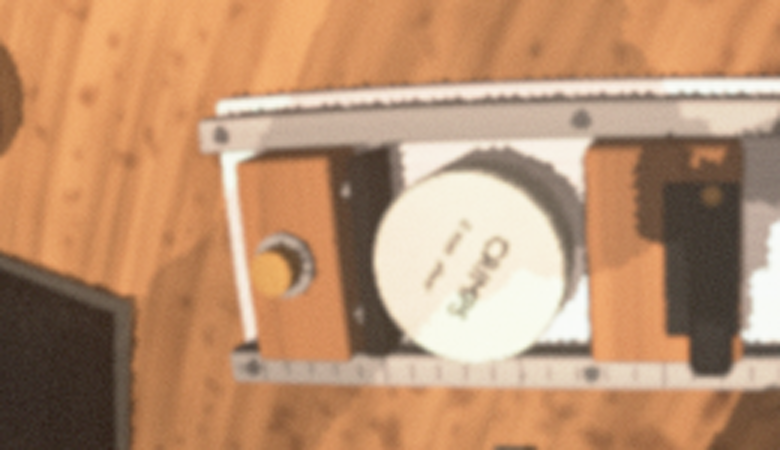

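```bash
python3 - <<'E'
from h import *
c=np.array([.45247,.02713,0]);u=np.array([-.4133,.9106,0]);v=np.cross([0,0,1],u)
for n,(x,y,z) in dict(tabL=(690,374,.09),tabR=(732,374,.09),jawA=(587,143,.034),jawB=(593,358,.034),tinL=(373,265,.038),tinR=(567,265,.038),scrA=(221,135,.024),scrB=(252,367,.024),scrC=(581,118,.024)).items():
    q=fray('w3.png',(80+(x+.5)/3-.5,100+(y+.5)/3-.5),z); d=q-c; print(n,'%.4f %.4f'%(d@u,d@v))
E
```

```text
tabL -0.0382 0.0167
tabR -0.0494 0.0167
jawA -0.0051 -0.0367
jawB -0.0044 0.0345
tinL 0.0675 0.0011
tinR 0.0020 0.0015
scrA 0.1284 -0.0430
scrB 0.1286 0.0442
scrC -0.0019 -0.0433
```

The tab centre is at -0.0438, so free play is about 6 mm. The tin stands flat by the pad and the gripper is clear. I hand it in.

```bash
python3 -c "
from cell import hand_in
print(hand_in())"
```

```text
the job is handed in; nothing more can be done
None
```

I nipped the tin until the pad gave (about 7 N on the tin), backed the jaw off to about 6 mm of free play, released it and handed the job in; no verdict came back.

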